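# Rock the ball sorter's gate over and release the balls

### The arm

A 6-joint arm with a two-finger parallel gripper is mounted at the origin on the work surface. World frame = base frame: x ahead of the robot, y to its left, z up, the work surface at z = 0. Lengths are in m, angles in rad, forces in N, time in s.
With the tool pointing down it reaches from about 0.25 to 0.775 m from the base axis. Payload 4 kg.
Tool frame: the origin (TCP) lies midway between the tips of the shut fingers; the grasp point (between the pads) lies 19 mm behind it; y points along the fingers, x is the direction in which the jaws open and shut, and the axes are right-handed (so a half turn about y gives the same grasp; the last joint's range is limited). The gripper opens to 94 mm and grips with 3 to 60 N. Pads are 16 mm wide; open, the fingers measure 119 mm over their backs; the gripper's body (75 mm by 177 mm) begins 78 mm behind the grasp point.
Start: joints at [-1.405, 0.087, 1.371, -0, 1.684, -0.103], TCP at [0.146, -0.53, 0.206] pointing down, gripper open.
Joint ranges: [-3.1, 3.1], [-0.76, 2.03], [0.27, 2.55], [-1.08, 4.22], [0.17, 2.65], [-2.57, 2.57]. Speed limits (rad/s): [2.79, 2.79, 3.14, 3.14, 3.14, 3.14].

### API

Orientations are given as [roll, pitch, yaw] about the fixed x, y, z axes, in that order (R = Rz(yaw) Ry(pitch) Rx(roll)).
In Python, from bench import robot gives the robot as it stands.
- The arm moves only by the shell command python3 -m creep 'ROWS'. ROWS is JSON, a list of rows, each a list of 7 numbers: the shift along the tool's x, y, z in mm, then the turn, a rotation vector about the tool's x, y, z in degrees, then the closure in counts, from 0 (fully open) to 255 (shut). A call has 1 to 5 rows; each row is the pose to reach, as a shift and turn from the pose commanded when the call began, along the tool's axes at that moment; what a row does not reach only later rows make up. A row lasts 1/8 s, in which the tool goes at most 62.5 mm and 10.7 degrees, less where a joint would pass 70% of its speed; a pose out of reach is approached as far as the arm can. A call with a gripper value outside its range is refused whole. The fingers move at their own pace and stop on an object; the grip force is fixed at half the most. Time passes only in rows, so rows that repeat a pose let the fingers close. It gives the time, the measured TCP pose, the force and the opening at its end, in the units of the state.
- robot.get_obs(): the state, without advancing time (a new reading comes with each control period).
- robot.snapshot(name): name is "side" or "top" or "wrist"; returns a dict with "color" (420x560x3 uint8, blue, green, red), "fx", "fy", "cx", "cy" (pixels), "k1" (the pictures are not rectified: a ray, as slopes to the right and down, at radius r is drawn at 1 + k1 r^2 times it, then the intrinsics apply), "world_from_camera" (4x4, takes a point from camera to world coordinates); the wrist camera has in their place "mount" (4x4, takes a point from camera to tool coordinates, whose origin is the TCP and whose axes are the tool frame's). Camera axes: x right, y down, z forward; pixel columns grow to the right and rows downward; lengths in m; the calibration is good to about 2 mm. A picture is of the moment at which its call begins: read the wrist's pose just before it. There is no depth.
- robot.close_job(): hands the job in, once; it reports no verdict.
Trained networks look in the newest picture that a camera, given by its name, has taken for a name from the list of things; names that differ only in an ending like _2 or _b are one class to them, and where a whole thing is asked for, a point or a joint stands for the part that bears it (a point fixed in the world has none). Each returns a list of dicts, best first, with "p" (0 to 1); they miss things now and then, are a little off and sometimes report something else, mostly with a low value. They report only what shows in the picture. A call takes as long as a camera call.
- robot.spot_in(name, camera): "point" ([x, y, z] in m, in world coordinates, good to about 4 mm: the middle of the surface that is visible of it).
- robot.landmark_of(name, camera): "point" ([x, y, z] in m, in world coordinates, good to about 4 mm: a listed point, or the origin of a listed thing).
The state is a dict: "time": time; "joint_positions": joint angles; "qvel": joint speeds; "joint_torque": joint torques, N m; "tool_pos": TCP position; "ee_rot": TCP orientation; "wrist_force": force on the tool from outside, world axes, zero at the start; "wrist_torque": the same for the moment, N m; "width": finger opening in m.
Only numpy, scipy, OpenCV 4.12 (cv2) and the standard library are available. Lean on these libraries where they do the work, as an engineer would, in place of code of your own. Each camera call takes 0.05 s, during which the arm holds its last target.

### The job

The sorter's seesaw gate is tipped towards the right-hand tray: with the fingertips press down its raised left end until the gate rocks over and rests on its other stop. Then push the release slide's upright tab fully in, to the right, so that all three bronze balls roll down the other chute into the left-hand tray. Do not touch or lift the balls, let none go into the right-hand tray, leave the other things on the bench where they are, and finish with gate over and slide in.

Things in the scene. Friction and masses are not known exactly. Their poses are not given: they have to be found in the camera images.
- sorter: The ball sorter, a fixed grey stand. Origin on the bench below the gate's pivot; x points to its far side, y to its left (seen from the robot), z up. All offsets in these descriptions are in this frame, in mm. A steel feed trough, 36 wide, slopes down 0.13 rad from the far side (x +170) to the pivot; its walls' tops are at z 178 to 200. Short chutes lead left and right to two trays.
- gate (a joint): Seesaw gate: aluminium trough 240 long (y), 40 wide, pivot along x at y 0, z 120. In rad: positive = left (+y) end up, balls go right; negative = balls go left. Stops at +/-0.22. Top-heavy (dark round weight 40 wide in front of its middle, x -20 to -46, up to z 194): rests on either stop, falls over by itself past 0; pressing an end down takes under 2 N.
- pad_left (a point): Centre of the top face of the gate's left press plate, 46 by 46, 4 thick, on the robot's side of the gate's left end. Gate level: x -42, y +97, z 150. From stop to stop it goes down 42 mm (about z 170 to 128) and 13 mm outwards in y. Free space above it.
- pad_right (a point): The same on the gate's right end (y -97).
- slide (a joint): The release slide over the feed trough, in m: 0 = closed (its blade holds the balls back), 0.045 = fully in (stop). Balls can pass from about 0.033. It moves towards the sorter's -y (to the right), stays where it is left, and takes about 2 N to push.
- tab (a point): Centre of the outer (+y, left) face of the slide's upright tab, a dark steel plate 32 wide (x), 6 thick (y), 46 high: x 62, y +83 (slide closed), z 222, spanning z 193 to 239. Free space to its left and above. Push this face to the right, towards the trough. The slide's bar over the trough is at z 193 to 203.
- tray_left (a point): Centre of the floor of the left tray, where the balls must end: inside 102 (x) by 92 (y), floor at z 8, at y +230 of the sorter; side walls up to z 66, outer wall up to z 86. Its chute is at y +116 to +196.
- tray_right (a point): Centre of the floor of the right tray, where no ball may go.
- ball1: Bronze valve ball 1 of 3, 22 in diameter, 49 g; origin at its centre. At the start they queue in the feed trough behind the slide's blade, the first at x 76 of the sorter, the others 23 apart behind it.
- ball2: Bronze valve ball 2 of 3, 22 in diameter, 49 g; origin at its centre. At the start they queue in the feed trough behind the slide's blade, the first at x 76 of the sorter, the others 23 apart behind it.
- ball3: Bronze valve ball 3 of 3, 22 in diameter, 49 g; origin at its centre. At the start they queue in the feed trough behind the slide's blade, the first at x 76 of the sorter, the others 23 apart behind it.
- bottle: Green glass sample bottle, 56 in diameter, 150 high, in front of the right tray. Origin: centre of its underside. Leave alone.
- anode1: Bronze anode, a flanged stub 44 in diameter, 50 high, in front of the sorter on the left. Origin: centre of its underside. Leave alone.
- anode2: Bronze anode like the other, behind the sorter's right chute. Origin: centre of its underside. Leave alone.
- gauge: Steel pressure gauge lying dial up, 74 in diameter, 31 high, with a 30 long stem, behind the left tray. Origin: centre of its underside. Leave alone.
- endcap: Grey PVC end cap, 60 in diameter, 36 high, open side up, in front of the sorter. Origin: centre of its underside. Leave alone.
- spanner: Steel spanner lying flat, 150 long, in front of the sorter on the right. Origin: centre of its underside. Leave alone.

How it is judged:
By the outcome, as a careful person would: the job done as asked, in the order asked, and still so for the second after the job is handed in, with the robot touching nothing.
It also fails if it takes over 38 s, if anything falls off the work surface, if the arm or the gripper's body presses on something with over 40 N, if the wrist force passes 120 N, or if a joint passes its speed limit or range.

## Working session

There is one attempt and no reset: what is moved stays moved. The work goes in short steps, Python scripts to look and compute and a shell command to move; the robot and the scene stay as the last step left them, time stands still between calls to the robot, and variables do not carry over. Pictures are saved under pics/ and viewed, and the job is handed in when it is done.

```bash
mkdir -p pics
python3 - <<'E'
from bench import robot
import cv2
for c in("top","side"):
    s=robot.snapshot(c); cv2.imwrite(f"pics/{c}0.png",s["color"])
    for n in("pad_left","pad_right","tab","tray_left","tray_right","sorter","ball1","bottle","anode1","endcap"):
        try:
            r=robot.landmark_of(n,c); print(c,n,[( [round(v,3) for v in d["point"]],round(d["p"],2)) for d in r[:3]])
        except Exception as e: print(c,n,e)
o=robot.get_obs(); print(o)
E
```

```text
top pad_left [([0.484, 0.083, 0.175], 0.76)]
top pad_right [([0.439, -0.101, 0.125], 0.56)]
top tab [([0.582, 0.054, 0.219], 0.76)]
top tray_left [([0.551, 0.212, 0.008], 0.97), ([0.446, -0.235, 0.01], 0.21)]
top tray_right [([0.448, -0.237, 0.009], 0.6)]
top sorter [([0.501, -0.009, 0.0], 0.83), ([0.359, -0.09, -0.001], 0.42)]
top ball1 [([0.595, -0.038, 0.181], 0.64), ([0.577, -0.026, 0.176], 0.62), ([0.616, -0.036, 0.181], 0.54)]
top bottle [([0.341, -0.227, -0.001], 0.77), ([0.571, -0.026, 0.174], 0.39)]
top anode1 [([0.422, 0.154, -0.003], 0.83), ([0.603, -0.164, -0.001], 0.71)]
top endcap [([0.392, 0.059, -0.003], 0.81)]
side pad_left [([0.482, 0.079, 0.173], 0.94), ([0.573, -0.028, 0.174], 0.58), ([0.496, -0.014, 0.001], 0.34)]
side pad_right [([0.435, -0.1, 0.128], 0.95)]
side tab [([0.58, 0.056, 0.226], 0.71)]
side tray_left [([0.42, 0.153, -0.003], 0.69), ([0.555, 0.21, 0.009], 0.57)]
side tray_right [([0.449, -0.235, 0.011], 0.86)]
side sorter [([0.497, -0.015, 0.004], 0.82)]
side ball1 [([0.619, -0.039, 0.187], 0.52), ([0.595, -0.036, 0.178], 0.5), ([0.576, -0.029, 0.178]
[... 231 characters left out ...]
)]
{'time': 1.1, 'joint_positions': array([-1.40511319e+00,  8.71894815e-02,  1.37070929e+00,  8.03610167e-06,
        1.68362902e+00, -1.03092175e-01]), 'qvel': array([ 3.63548681e-04, -3.73164942e-04, -5.02545096e-04, -8.23853462e-04,
       -6.26986060e-06,  1.93523088e-04]), 'joint_torque': array([ 1.67026272e-03, -3.40046275e+01, -3.02602136e+01,  7.22223963e-02,
        2.37423362e-02,  2.95026190e-06]), 'tool_pos': array([ 0.14605615, -0.53025699,  0.20550691]), 'ee_rot': array([-1.57079506e+00, -6.53471275e-05, -1.30202011e+00]), 'wrist_force': array([-0.40059524,  0.01270909,  0.1007101 ]), 'wrist_torque': array([ 0.02405264,  0.05959842, -0.04729066]), 'width': 0.09395199260679638}
```

View pictures.

View pics/top0.png

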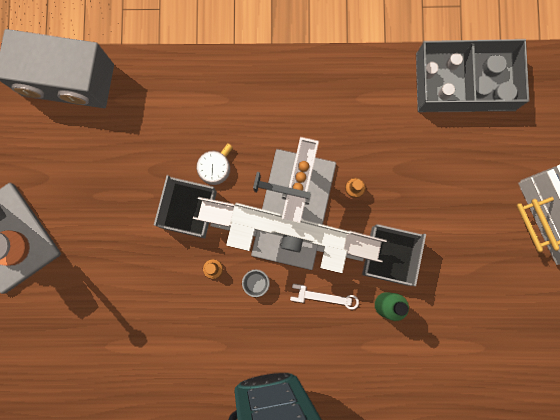

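View pics/side0.png

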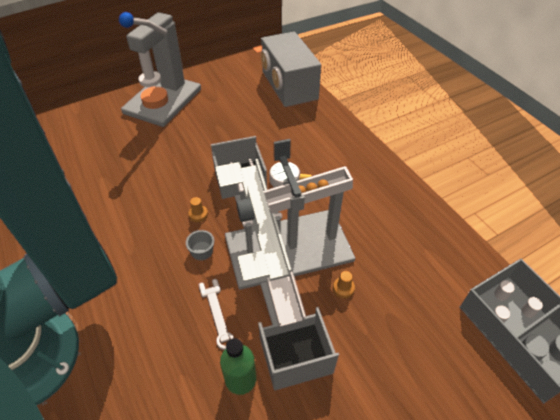

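```bash
python3 -m creep '[[0,-60,0,0,0,0,255],[-42,-60,40,0,0,0,255],[-85,-60,80,0,0,0,255],[-127,-60,121,0,0,0,255],[-170,-60,162,0,0,0,255]]'
```

```text
time: 1.72
tool_pos: [0.2577, -0.3217, 0.2656]
ee_rot: [-1.57, -0.001, -1.303]
wrist_force: [0.2, -0.2, 0.3]
width: 0.0476
```

```bash
python3 -m creep '[[-42,0,40,0,0,0,255],[-85,0,80,0,0,0,255],[-127,0,121,0,0,0,255],[-170,0,162,0,0,0,255],[-170,0,162,0,0,0,255]]'
```

```text
time: 2.35
tool_pos: [0.3693, -0.1129, 0.2657]
ee_rot: [-1.57, 0.0, -1.293]
wrist_force: [-0.1, -0.9, -0.2]
width: 0.0006
```

```bash
python3 -m creep '[[-42,0,40,0,9,0,255],[-84,0,80,0,18,0,255],[-126,0,120,0,28,0,255],[-167,0,159,0,28.7,0,255],[-167,0,159,0,28.7,0,255]]'
python3 - <<'E'
from bench import robot
import cv2,numpy as np
o=robot.get_obs(); print(o["tool_pos"],o["ee_rot"])
for c in("top","wrist","side"):
    s=robot.snapshot(c); cv2.imwrite(f"pics/{c}1.png",s["color"])
    if c=="wrist": print(s["mount"].round(3))
    for n in("pad_left","tab"):
        r=robot.landmark_of(n,c); print(c,n,[( [round(v,3) for v in d["point"]],round(d["p"],2)) for d in r[:2]])
E
```

```text
time: 2.98
tool_pos: [0.4779, 0.088, 0.2646]
ee_rot: [-1.572, -0.001, -1.8]
wrist_force: [-0.1, -0.9, 0.1]
width: 0.0004
[0.4779082  0.08797739 0.26456707] [-1.57229903e+00 -5.81714237e-04 -1.80029204e+00]
top pad_left [([0.503, -0.009, 0.001], 0.19)]
top tab [([0.585, 0.053, 0.221], 0.86), ([0.603, -0.164, -0.001], 0.47)]
[[ 1.    -0.    -0.    -0.   ]
 [ 0.    -0.242  0.97  -0.179]
 [-0.001 -0.97  -0.242  0.07 ]
 [ 0.     0.     0.     1.   ]]
wrist pad_left [([0.48, 0.085, 0.169], 0.58)]
wrist tab [([0.582, 0.048, 0.219], 0.95)]
side pad_left [([0.483, 0.079, 0.172], 0.56)]
side tab [([0.578, 0.054, 0.219], 0.97)]
```

View pics/wrist1.png

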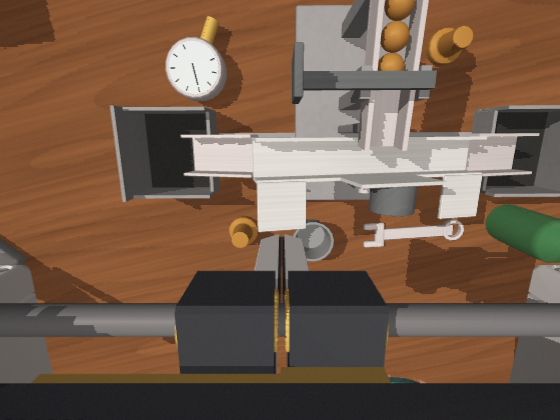

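View pics/side1.png

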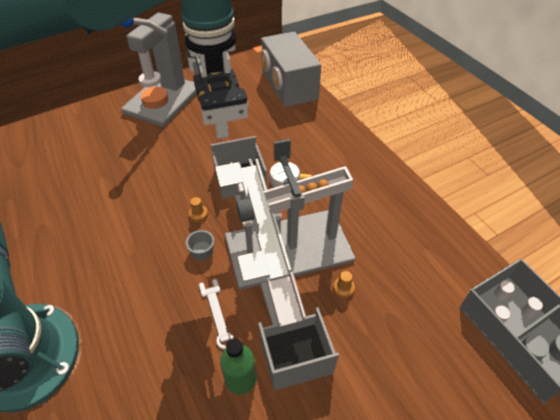

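```bash
python3 -m creep '[[0,45,0,0,0,0,255],[0,80,0,0,0,0,255],[0,90,0,0,0,0,255],[0,96,0,0,0,0,255],[0,102,0,0,0,0,255]]'
python3 -m creep '[[0,6,0,0,0,0,255],[0,12,0,0,0,0,255],[0,18,0,0,0,0,255],[0,23,0,0,0,0,255],[0,27,0,0,0,0,255]]'
```

```text
time: 4.05
tool_pos: [0.4782, 0.0869, 0.1651]
ee_rot: [-1.567, 0.001, -1.803]
wrist_force: [0.5, 0.6, 0.9]
width: 0.0003
time: 4.68
tool_pos: [0.4769, 0.0868, 0.1359]
ee_rot: [-1.571, -0.0, -1.803]
wrist_force: [-0.1, -0.6, -0.2]
width: 0.0002
```

```bash
python3 -m creep '[[0,3,0,0,0,0,255],[0,3,0,0,0,0,255]]'
python3 - <<'E'
from bench import robot
import cv2,numpy as np
for c in("wrist","side"):
    s=robot.snapshot(c); cv2.imwrite(f"pics/{c}2.png",s["color"])
    for n in("pad_left","pad_right"):
        r=robot.landmark_of(n,c); print(c,n,[( [round(v,3) for v in d["point"]],round(d["p"],2)) for d in r[:2]])
E
```

```text
time: 4.92
tool_pos: [0.477, 0.0868, 0.1332]
ee_rot: [-1.571, -0.0, -1.803]
wrist_force: [0.2, 0.4, -0.4]
width: 0.0007
wrist pad_left [([0.486, 0.095, 0.128], 0.86)]
wrist pad_right []
side pad_left [([0.483, 0.091, 0.128], 0.62), ([0.357, -0.091, -0.003], 0.44)]
side pad_right [([0.436, -0.087, 0.17], 0.88)]
```

View pics/side2.png

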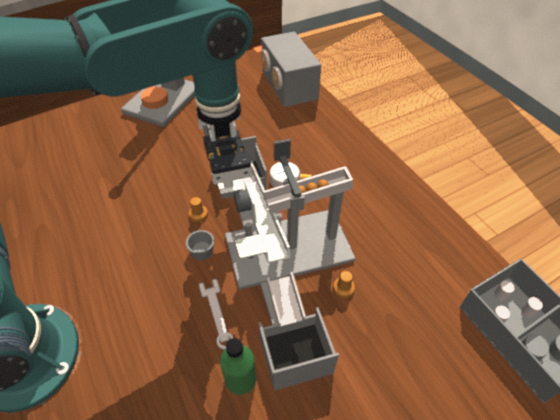

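View pics/wrist2.png

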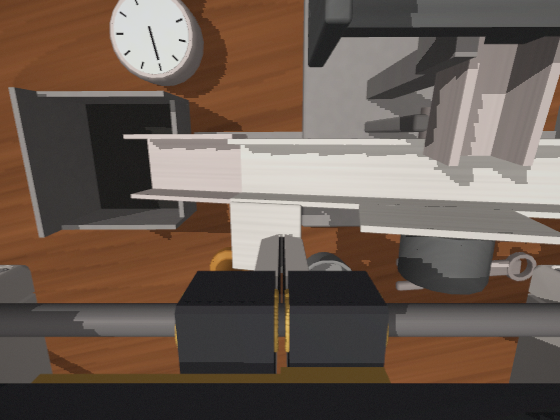

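```bash
python3 -m creep '[[0,-20,0,0,0,0,255],[0,-75,0,0,0,0,255],[0,-132,0,0,0,0,255],[-24,-132,50,0,0,0,255],[-24,-132,108,0,0,0,255]]'
python3 -m creep '[[0,0,0,0,0,0,255],[0,25,0,0,0,0,255],[0,50,0,0,0,0,255],[0,50,0,0,0,0,255]]'
python3 - <<'E'
from bench import robot
import cv2,numpy as np
o=robot.get_obs(); print(o["tool_pos"],o["ee_rot"])
for c in("top","wrist","side"):
    s=robot.snapshot(c); cv2.imwrite(f"pics/{c}3.png",s["color"])
    for n in("pad_left","pad_right","tab"):
        r=robot.landmark_of(n,c); print(c,n,[( [round(v,3) for v in d["point"]],round(d["p"],2)) for d in r[:2]])
E
```

```text
time: 5.85
tool_pos: [0.5893, 0.0867, 0.2681]
ee_rot: [-1.566, 0.002, -1.8]
wrist_force: [0.2, -0.2, 1.1]
width: 0.0005
time: 6.35
tool_pos: [0.5857, 0.0854, 0.2135]
ee_rot: [-1.575, -0.001, -1.803]
wrist_force: [-0.4, -0.7, 1.0]
width: 0.0001
[0.58569487 0.0853883  0.213459  ] [-1.57543911e+00 -1.33121366e-03 -1.80274609e+00]
top pad_left [([0.482, 0.096, 0.13], 0.76)]
top pad_right [([0.442, -0.087, 0.168], 0.93)]
top tab []
wrist pad_left []
wrist pad_right [([0.444, -0.093, 0.171], 0.63)]
wrist tab [([0.582, 0.055, 0.221], 0.81)]
side pad_left [([0.485, 0.09, 0.129], 0.75), ([0.65, 0.155, 0.003], 0.36)]
side pad_right [([0.439, -0.089, 0.168], 0.59)]
side tab [([0.581, 0.054, 0.225], 0.86), ([0.554, 0.213, 0.008], 0.63)]
```

View pics/side3.png

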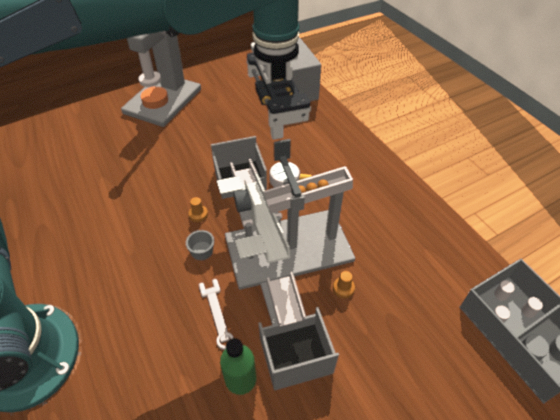

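View pics/wrist3.png

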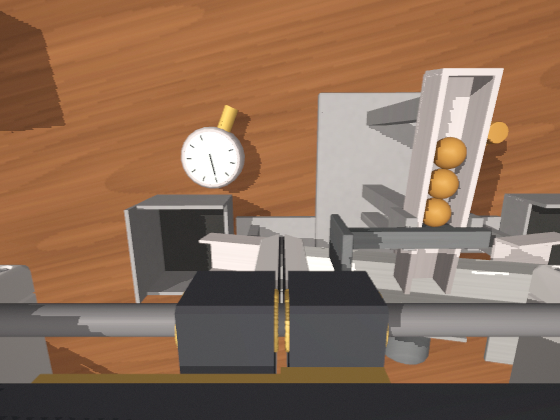

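```bash
python3 -m creep '[[8,0,0,0,0,0,255],[16,0,0,0,0,0,255],[24,0,0,0,0,0,255],[32,0,0,0,0,0,255],[40,0,0,0,0,0,255]]'
python3 -m creep '[[6,0,0,0,0,0,255],[12,0,0,0,0,0,255],[18,0,0,0,0,0,255],[18,0,0,0,0,0,255]]'
python3 - <<'E'
from bench import robot
import cv2,numpy as np
o=robot.get_obs(); print(o["tool_pos"],o["wrist_force"])
for c in("wrist","side"):
    s=robot.snapshot(c); cv2.imwrite(f"pics/{c}4.png",s["color"])
    for n in("tab",):
        r=robot.landmark_of(n,c); print(c,n,[( [round(v,3) for v in d["point"]],round(d["p"],2)) for d in r[:2]])
E
```

```text
time: 7.58
tool_pos: [0.5785, 0.046, 0.2154]
ee_rot: [-1.571, 0.0, -1.803]
wrist_force: [1.1, 2.2, -1.5]
width: 0.0001
time: 8.07
tool_pos: [0.574, 0.028, 0.2155]
ee_rot: [-1.571, -0.001, -1.804]
wrist_force: [0.6, 1.1, -0.2]
width: 0.0007
[0.57404513 0.02803304 0.21551291] [ 0.62206029  1.09696487 -0.18122192]
wrist tab [([0.573, 0.014, 0.223], 0.94), ([0.505, -0.017, -0.001], 0.42)]
side tab [([0.572, 0.015, 0.225], 0.75)]
```

View pics/wrist4.png

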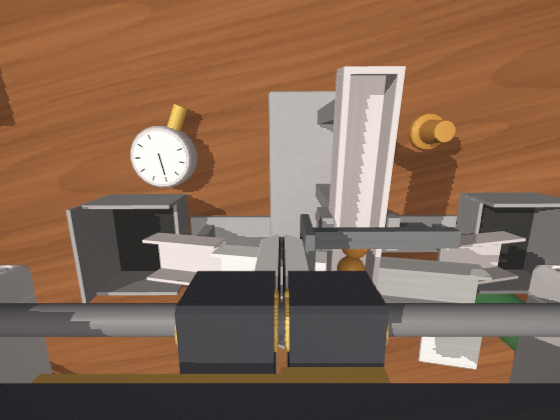

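```bash
python3 -m creep '[[3,0,0,0,0,0,255],[6,0,0,0,0,0,255],[6,0,0,0,0,0,255]]'
python3 -m creep '[[2,0,0,0,0,0,255],[4,0,0,0,0,0,255],[4,0,0,0,0,0,255]]'
```

```text
time: 8.65
tool_pos: [0.573, 0.0233, 0.2155]
ee_rot: [-1.571, 0.001, -1.803]
wrist_force: [0.5, 2.3, 0.0]
width: 0.0002
time: 9.02
tool_pos: [0.5729, 0.0233, 0.2157]
ee_rot: [-1.57, 0.008, -1.799]
wrist_force: [2.0, 9.9, -0.6]
width: 0.0005
```

```bash
python3 -m creep '[[-10,0,0,0,0,0,255],[-45,0,0,0,0,0,255],[-55,-20,0,0,0,0,255],[-55,-70,0,0,0,0,255],[-55,-100,0,0,0,0,255]]'
python3 - <<'E'
from bench import robot
import cv2,numpy as np
o=robot.get_obs(); print(o["tool_pos"],o["wrist_force"],o["time"])
for c in("top","wrist","side"):
    s=robot.snapshot(c); cv2.imwrite(f"pics/{c}5.png",s["color"])
    for n in("tab","ball1","pad_left","pad_right"):
        r=robot.landmark_of(n,c); print(c,n,[( [round(v,3) for v in d["point"]],round(d["p"],2)) for d in r[:4]])
E
```

```text
time: 9.65
tool_pos: [0.585, 0.0722, 0.318]
ee_rot: [-1.568, -0.001, -1.804]
wrist_force: [-0.4, 1.1, 0.6]
width: 0.0004
[0.58502069 0.07219589 0.31801301] [-0.40704829  1.08179842  0.64985341] 9.65
top tab [([0.575, 0.009, 0.219], 0.79), ([0.55, 0.211, 0.011], 0.15)]
top ball1 [([0.548, 0.201, 0.019], 0.46)]
top pad_left [([0.483, 0.096, 0.13], 0.57)]
top pad_right [([0.441, -0.088, 0.168], 0.89)]
wrist tab [([0.57, 0.011, 0.221], 0.67), ([0.602, -0.163, 0.0], 0.22)]
wrist ball1 [([0.55, 0.202, 0.019], 0.51), ([0.58, 0.218, 0.022], 0.49), ([0.555, 0.249, 0.023], 0.44)]
wrist pad_left []
wrist pad_right [([0.444, -0.093, 0.172], 0.63)]
side tab [([0.57, 0.012, 0.225], 0.67), ([0.449, -0.235, 0.013], 0.32), ([0.561, 0.247, 0.018], 0.24)]
side ball1 [([0.557, 0.249, 0.017], 0.56)]
side pad_left [([0.339, -0.227, 0.0], 0.56), ([0.554, 0.25, 0.021], 0.38)]
side pad_right [([0.437, -0.087, 0.17], 0.85)]
```

View pics/wrist5.png

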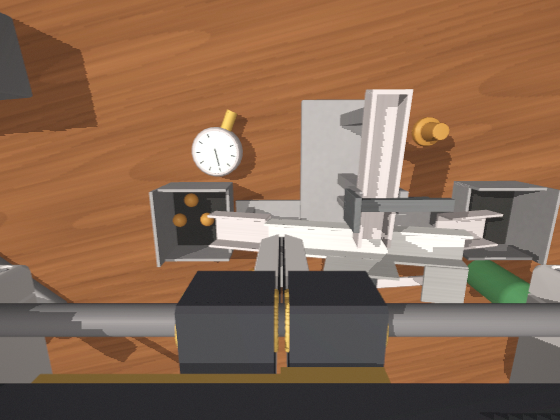

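View pics/side5.png

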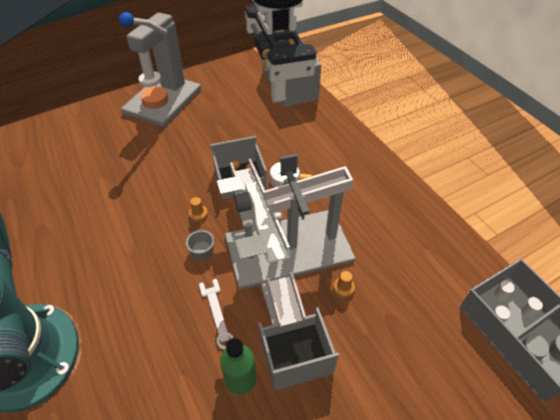

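View pics/top5.png

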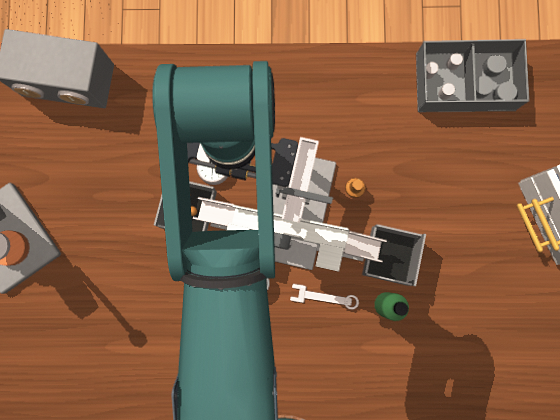

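```bash
python3 -m creep '[[0,0,0,0,0,0,255],[0,0,0,0,0,0,255],[0,0,0,0,0,0,255],[0,0,0,0,0,0,255]]'
python3 - <<'E'
from bench import robot
s=robot.snapshot("wrist")
for n in("tab","ball1","pad_right"):
    print(n,[( [round(v,3) for v in d["point"]],round(d["p"],2)) for d in robot.landmark_of(n,"wrist")])
print(robot.close_job())
E
```

```text
time: 10.9
tool_pos: [0.5847, 0.0727, 0.3155]
ee_rot: [-1.571, -0.0, -1.803]
wrist_force: [-0.5, -0.3, 0.3]
width: 0.0002
tab [([0.574, 0.012, 0.22], 0.64), ([0.587, 0.218, 0.019], 0.54)]
ball1 [([0.548, 0.205, 0.019], 0.61), ([0.552, 0.247, 0.023], 0.58), ([0.585, 0.218, 0.02], 0.49)]
pad_right [([0.444, -0.091, 0.173], 0.66)]
the job is handed in; nothing more can be done
None
```

I rocked the gate over first, then pushed the slide in. All three balls rolled into the left tray, and I handed the job in at about 11 s with the arm clear of everything.

- **Gate:** I pressed its left plate down with the shut fingertips. Afterwards the left plate measured z ≈ 0.13 m and the right z ≈ 0.17 m, so the gate rests on its other stop. The last check before handing in still had the right plate at z ≈ 0.17 m.
- **Slide:** I pushed the tab right until the tool stopped moving and the force rose to about 10 N. The tab had moved about 43 mm as measured, and pictures are good to about 4 mm, so that fits the 45 mm stop.
- **Balls:** The last wrist picture showed three balls at rest in the left tray at z ≈ 0.02 m. None showed in the feed trough or the right tray.
- **Other things:** The spanner, bottle, gauge and the right-hand anode looked unmoved in the last pictures. The left-hand anode and end cap looked unmoved in the side view. I checked these by eye, not by measurement.

The networks gave a few wrong labels with low to moderate confidence, such as a ball reported as the tab. I set these aside against the pictures. No check failed.

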